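# Clip the handpiece to the bench hanger

### The arm

A 6-joint arm with a two-finger parallel gripper is mounted at the origin on the work surface. World frame = base frame: x ahead of the robot, y to its left, z up, the work surface at z = 0. Lengths are in mm, angles in rad, forces in N, time in s.
With the tool pointing down it reaches from about 375 to 900 mm from the base axis. Payload 3.1 kg.
Tool frame: the origin (TCP) lies midway between the tips of the shut fingers; the grasp point (between the pads) lies 19 mm behind it (bot.grasp_offset is the distance from the TCP to the grasp point, in mm); z points along the fingers, y is the line along which they close (so a half turn about z gives the same grasp; the last joint's range is limited). The gripper opens to 85 mm and grips with 20 to 120 N. Pads are 22 mm wide; open, the fingers measure 114 mm over their backs; the gripper's body (76 mm by 85 mm) begins 54 mm behind the grasp point. The pads swing forward as they close: fully open they stand 13 mm farther back than shut.
Start: joints at [1.018, 0.527, 1.433, -0, 1.181, -0.178], TCP at [228.181, 581.834, 231.31] pointing down, gripper open.
Joint ranges: [-3.08, 3.08], [-0.75, 2.2], [0.22, 2.44], [-1.43, 4.57], [0, 2.65], [-2.85, 2.85]. Speed limits (rad/s): [2.79, 2.79, 3.14, 3.14, 3.14, 3.14].

### API

Orientations are given as a unit quaternion [x, y, z, w].
In Python, from workcell import monitor, viewer, hand_in, bot gives the robot as it stands.
- The arm moves only by the tool servo_tool, never from a script. Its argument "commands" is a list of rows, each a list of 4 numbers: the shift along the tool's x, y, z in cm, then the turn about the tool's z in degrees. In form: [[x, y, z, spin], ...]. A call has 1 to 12 rows; each row is the pose to reach, as a shift and turn from the pose commanded when the call began, along the tool's axes at that moment; what a row does not reach only later rows make up. A row lasts 1/12 s, in which the tool goes at most 41.7 mm and 7.16 degrees, less where a joint would pass 70% of its speed; a pose out of reach is approached as far as the arm can. A call with a gripper value outside its range is refused whole. "gripper" is the finger opening in cm, from 0 to 8.54, set as the call begins (left out, the last holds). The fingers move at their own pace and stop on an object; "squeeze" is the grip in N (left out, the last holds). Time passes only in rows, so rows that repeat a pose let the fingers close. It gives the time, the measured TCP pose, the force, the opening and the grip force at its end, in the units of the state.
- monitor.state(): the state, without advancing time (a new reading comes with each control period).
- viewer.read_camera(name): name is "scene" or "side" or "wrist"; returns the picture (384x512x3 uint8, red, green, blue); there is no depth.
- viewer.get_calibration(name): a dict with "camera_matrix" (3x3 intrinsics, pixels), "R" (3x3) and "t" (3): a world point X has camera coordinates R X + t; the wrist camera has in their place "T_tool_cam" (4x4, takes a point from camera to tool coordinates, whose origin is the TCP and whose axes are the flange's). Camera axes: x right, y down, z forward; pixel columns grow to the right and rows downward; lengths in mm; the calibration is good to about 2 mm. A picture is of the moment at which its call begins: read the wrist's pose just before it. get_calibration takes no time and is no camera call.
- hand_in(): hands the job in; it is judged then, once.
The state is a dict: "time": time; "qpos": joint angles; "qd": joint speeds; "joint_efforts": joint torques, N m; "eef_pos": TCP position; "tcp_rot": TCP orientation; "ft_force": force on the tool from outside, world axes, zero at the start; "torque": the same for the moment, N m; "opening": opening from 0.0 (shut) to 1.0 (fully open); "grip_force": force on a finger pad.
Only numpy, scipy, OpenCV 4.12 (cv2) and the standard library are available. Lean on these libraries where they do the work, as an engineer would, in place of code of your own. Each camera call takes 0.05 s, during which the arm holds its last target. There are 200 camera calls.

### The job

The cordless polishing handpiece is charged: take it out of its cradle and clip the snap hook on its tail to the steel loop of the bench hanger, pressing the sprung gate gently against the loop's front bar until the bar is inside and the gate snaps shut. Then prove the catch by drawing the hook lightly back so that the closed gate bears on the bar, and leave the handpiece hanging still from the loop, wheel down. Never force the hook or the loop, and leave the other things on the bench where they are.

Things in the scene. Friction and masses are not known exactly. Their poses are not given: they have to be found in the camera images.
- hook_seat (a point): In the steel snap hook, rigid on the handpiece's tail: centre of an 8 mm bar hung in it. z up, x from spine to gate side, y across. Sizes from here (mm): hook 40 wide (plane outer faces x -20 and +20, z -14 to +11: pinch these from above), 10 thick in y, top z +16. Opening x -12 to +12, z -48 to +4. Spine x -20 to -12. Foot z -58 to -48. Handpiece from z -64 down.
- nose_end (a point): Middle of the nose's lower end, 16 mm in x and -14 mm in z from hook_seat; the nose is x +12 to +20 there. Below it only the gate closes the hook's +x side. A bar pressed in to x +2 to +6 at z -20 to -28 (of hook_seat) clears the nose but still holds the gate open; lowering the hook then slides the bar up off the gate's tip, and the gate shuts under it when the bar is above z -10.
- gate (a joint): Sprung gate of the hook, 4 mm thick, 8 wide, 30 long; rad, 0 shut, 0.95 fully open. Hinged at x +16, z -45 mm of hook_seat, tip z -15.5 under the nose, outer face x +18. Swings only inward. Spring 0.05 N m shut, 0.115 at 0.65 rad: a bar 22 mm above the hinge needs about 5 N to push it in. A seated bar lies beside the nose: raise the hook 20 to 30 mm to bring it opposite the gate.
- handpiece: Black cordless rotary handpiece, 27 mm thick, upright, hook up, rubber wheel (22 mm) down, 0.2 to 0.31 kg. Origin: centre of the wheel's underside, 190 mm below hook_seat; axes as hook_seat. Its 37 mm collar, underside 78 mm above the origin, rests on the cradle's rim.
- cradle: Fixed charging cradle: base 85 x 80 x 12 mm and an upright cup 42 mm wide, bore 31 mm, rim 95 mm above the bench. The handpiece stands loosely in it: lift straight up 80 mm or more to clear. Origin under its centre, on the bench.
- hanger: Fixed bench hanger. Origin on the bench below the middle of the loop's front bar; z up, x from that bar to the post (at x +92 mm, on a 90 x 100 x 10 mm plate), y along the bar. The post's head rises 12 mm over the rod's centre. Clip on from the open front, hook's x along this x; 25 mm either way along the bar is good.
- loop_mid (a point): Middle of the front bar (rod centre) if the post were at mid setting, 255 mm up; axes as hanger. The telescopic post is clamped up to 15 mm higher or lower and stays so: true height unmeasured, find it by touch or eye. x, y are true. Loop: level U of 8 mm steel rod, front bar straight for 48 mm, side arms at y -34 and +34 mm, crosspiece at x +74; inside 60 x 70 mm.
- block: Bystander: steel bench block on a wooden base, 85 x 85 x 30 mm; origin under its centre.
- pliers: Bystander: pliers lying flat, 140 mm long along own x, 12 mm high; origin on the bench under the pivot.
- wax: Bystander: reddish brown bar of polishing compound, 90 x 40 x 28 mm; origin under its centre.
- hammer: Bystander: hammer lying along own x, 220 mm long, handle to -x; origin on the bench.

How it is judged:
By the outcome, as a careful person would: the job done as asked, in the order asked, and still so for the second after the job is handed in, with the robot touching nothing.
It also fails if it takes over 72 s, if anything falls off the work surface, if the arm or the gripper's body presses on something with over 40 N, if the wrist force passes 120 N, or if a joint passes its speed limit or range.

## Working session

There is one attempt and no reset: what is moved stays moved. The work goes in short steps, Python scripts to look and compute and a tool call to move; the robot and the scene stay as the last step left them, time stands still between calls to the robot, and variables do not carry over. Pictures are saved under pics/ and viewed, at most 12 in all, crops included, and the job is handed in when it is done.

Besides the shell and the picture viewer there is one more tool, called in YAML: its name, and indented under it one key for each argument. servo_tool: Moves the arm, as the interface text tells. Its arguments: {"type":"object","properties":{"commands":{"type":"array"},"gripper":{"type":"number"},"squeeze":{"type":"number"}},"required":["commands"]}

```bash
mkdir -p pics; ls
python3 - <<'E'
from workcell import monitor, viewer
import cv2,numpy as np
s=monitor.state();print(s)
for n in("scene","side"):
    im=viewer.read_camera(n);cv2.imwrite(f"pics/{n}0.png",im[:,:,::-1])
    c=viewer.get_calibration(n);print(n,c)
print(viewer.get_calibration("wrist"))
E
```

```text
pics
{'time': 0.0, 'qpos': array([ 1.01849599e+00,  5.28468339e-01,  1.43389343e+00,  4.47510106e-05,
        1.18138202e+00, -1.78511367e-01]), 'qd': array([-5.78956686e-04, -6.76775074e-04, -3.32531193e-04,  3.72042078e-05,
       -3.44521906e-05, -4.40992814e-04]), 'joint_efforts': array([-7.40688647e-04, -4.42363715e+01, -1.78021646e+01, -1.97374256e-04,
        8.63154331e-03, -1.12284607e-05]), 'eef_pos': array([227.80810143, 581.24776258, 230.33509513]), 'tcp_rot': array([ 1.85816619e-01,  9.82583852e-01, -9.97162885e-04, -4.03655552e-04]), 'ft_force': array([-0.49089087,  0.14984732,  0.26398365]), 'torque': array([-0.00571558, -0.01666439, -0.00974927]), 'grip_force': 0.0, 'opening': 1.0015763414232788}
scene {'camera_matrix': array([[463.03583895,   0.        , 251.64746629],
       [  0.        , 463.03583895, 191.62896852],
       [  0.        ,   0.        ,   1.        ]]), 'R': array([[-0.01531223,  0.99983344, -0.0099316 ],
       [ 0.78395797,  0.00583971, -0.62078643],
       [-0.62062504, -0.01729158, -0.78391681]]), 't': array([  22.79023104, -374.12681648, 1651.9
[... 227 characters left out ...]
  0.00620972],
       [-0.24559572, -0.70273338, -0.66771891],
       [ 0.2281598 ,  0.62755893, -0.7443876 ]]), 't': array([-585.48080785,  229.88680086, 1383.9835083 ])}
{'camera_matrix': array([[267.15501114,   0.        , 252.8798124 ],
       [  0.        , 267.15501114, 186.54589786],
       [  0.        ,   0.        ,   1.        ]]), 'T_tool_cam': array([[-4.00325523e-04, -9.46701020e-01, -3.22113363e-01,
         8.24341675e+01],
       [ 9.99999542e-01, -9.91001384e-05, -9.51550518e-04,
         7.49068344e-01],
       [ 8.68912367e-04, -3.22113596e-01,  9.46700626e-01,
        -1.42768044e+02],
       [ 0.00000000e+00,  0.00000000e+00,  0.00000000e+00,
         1.00000000e+00]])}
```

View pics/scene0.png

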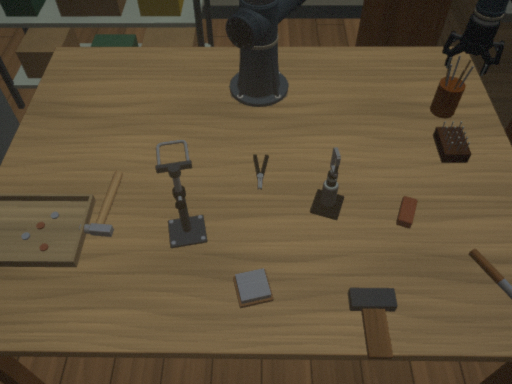

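View pics/side0.png

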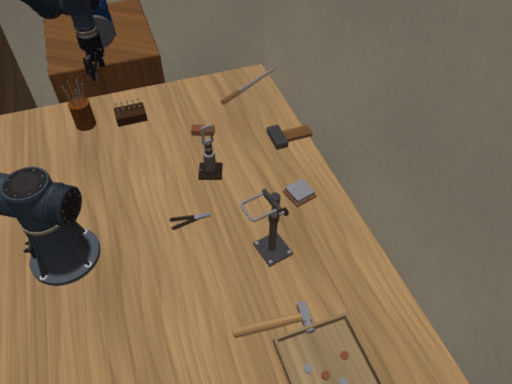

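The scene view shows the handpiece in its cradle at about (333,165)–(327,204). The hanger plate is at (187,231), with its loop's front bar near (172,143). The side view shows the handpiece at (208,130)–(210,170) and the loop at (258,207). I'll zoom in on both.

Run:
```python
import cv2,numpy as np
a=cv2.imread("pics/scene0.png");b=cv2.imread("pics/side0.png")
def c(im,x,y,w=80,h=60):
    r=cv2.resize(im[y:y+h,x:x+w],(400,300),interpolation=cv2.INTER_CUBIC)
    r=cv2.convertScaleAbs(r,alpha=1.5,beta=10)
    for i in range(0,w,10): cv2.putText(r,str(x+i),(i*5,8),0,.3,(0,0,255));cv2.line(r,(i*5,10),(i*5,16),(0,0,255))
    for i in range(0,h,10): cv2.putText(r,str(y+i),(0,i*5+4),0,.3,(0,0,255));cv2.line(r,(20,i*5),(26,i*5),(0,0,255))
    return r
cv2.imwrite("pics/z0.png",np.vstack([np.hstack([c(a,140,130),c(a,295,145)]),np.hstack([c(b,232,175),c(b,175,118)])]))
```

```text
(no output)
```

View pics/z0.png

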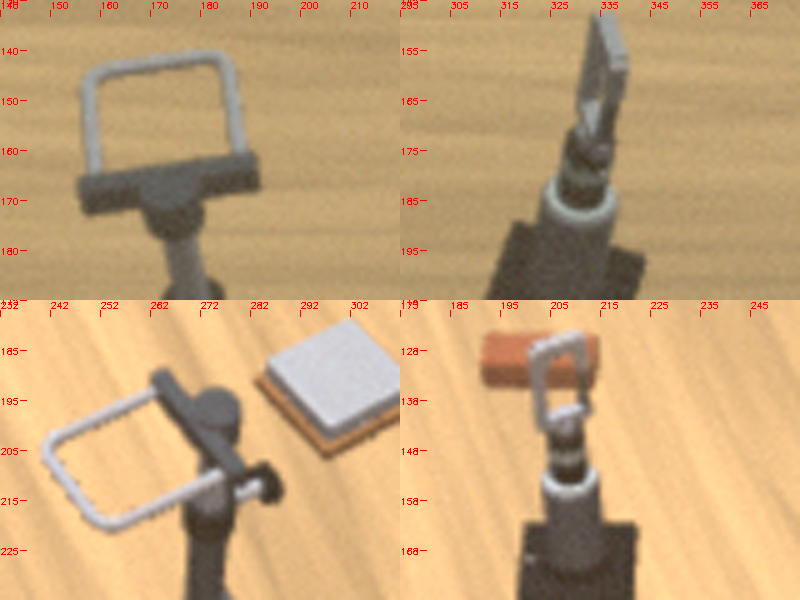

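Zoomed, the loop corners are at scene (158,144)/(185,142) and side (253,219)/(241,204). The hook's top corners are at scene (334,149)/(340,157) and side (201,129)/(211,126).

```bash
cat > h.py <<'E'
import numpy as np,cv2
from workcell import monitor,viewer
from scipy.spatial.transform import Rotation as Ro
def P(n):
    c=viewer.get_calibration(n);return c["camera_matrix"]@np.c_[c["R"],c["t"]]
def PW(s):
    c=viewer.get_calibration("wrist");T=np.eye(4);T[:3,:3]=Ro.from_quat(s["tcp_rot"]).as_matrix();T[:3,3]=s["eef_pos"]
    return c["camera_matrix"]@np.linalg.inv(T@c["T_tool_cam"])[:3]
def tri(P1,a,P2,b):
    X=cv2.triangulatePoints(P1,P2,np.array(a,float).reshape(2,1),np.array(b,float).reshape(2,1))[:,0];X=X[:3]/X[3]
    e=[np.linalg.norm((lambda q:q[:2]/q[2])(Q@np.r_[X,1])-p) for Q,p in((P1,a),(P2,b))];return X.round(1),np.round(e,2)
def proj(Q,X):
    q=Q@np.r_[X,1];return (q[:2]/q[2]).round(1)
def onz(Q,p,z):
    A=np.c_[Q[:,0],Q[:,1],-np.r_[p,1]];s=np.linalg.solve(A,-(Q[:,2]*z+Q[:,3]));return np.r_[s[:2],z].round(1)
E
python3 - <<'E'
from h import *
S,D=P("scene"),P("side")
for n,a,b in(("loop -y",(158,144),(253,219)),("loop +y",(185,142),(241,204)),("hookA",(334,149),(201,129)),("hookB",(340,157),(211,126)),("rim",(331,183),(209,155)),("arm-y",(159,165),(275,213)),("arm+y",(188,160),(263,193))):print(n,*tri(S,a,D,b))
for p in((315,190),(345,193)):pass
print("plate scene", [onz(S,p,10) for p in((168,221),(204,217),(208,240),(172,246))])
print("cradle", [onz(S,p,12) for p in((318,190),(344,196),(340,216),(311,210))])
E
```

```text
loop -y [ 533.4 -239.   255.8] [0.31 0.31]
loop +y [ 520.9 -175.5  250.1] [0.17 0.17]
hookA [506.6 196.  214.8] [0.92 0.77]
hookB [539.9 204.5 216.2] [0.9  0.73]
rim [522.  198.8  92.6] [1.06 0.89]
arm-y [ 596.6 -231.   247.7] [0.79 0.76]
arm+y [ 588.2 -161.8  256.9] [0.57 0.53]
plate scene [array([ 590.7, -245.2,   10. ]), array([ 576.3, -146.5,   10. ]), array([ 651.6, -129.8,   10. ]), array([ 671.3, -224.3,   10. ])]
cradle [array([479.4, 177. ,  12. ]), array([500.9, 249.8,  12. ]), array([571.2, 231.1,  12. ]), array([551.3, 152.1,  12. ])]
```

The bar's middle comes out near (527,-207,253) with yaw about 0.18. The hook is near (523,200) with its top at about 215–223 and its plane at yaw about 0.25. I'll go above the handpiece for a closer look.

servo_tool:
  commands:
    - [-3.4,-2,-3,4]
    - [-7,-4,-6,8]
    - [-10.4,-6.2,-10,13]
    - [-13.8,-8.2,-10,18]
    - [-17.2,-10.3,-10,23]
    - [-20.7,-12.3,-10,28]
    - [-24.1,-14.4,-10,33]
    - [-27.6,-16.5,-10,38]
    - [-31,-18.5,-10,43]
    - [-34.5,-20.6,-10,48]
    - [-38,-22.7,-10,54]
    - [-41.4,-24.7,-10,54]

```text
time: 1.1
eef_pos: [516.3, 208.6, 331.0]
tcp_rot: [0.613, 0.79, -0.0, -0.0]
ft_force: [0.3, 0.6, 0.1]
opening: 0.996
grip_force: 0.0
```

Run:
```python
from h import *
for i in range(8): viewer.read_camera("side")
s=monitor.state();im=viewer.read_camera("wrist");np.save("s1.npy",s,allow_pickle=True)
print(s["time"],s["eef_pos"],s["tcp_rot"],s["qpos"])
cv2.imwrite("pics/w1.png",im[:,:,::-1])
Q=PW(s);print(proj(Q,[523,200,223]),proj(Q,[523,200,207]))
```

```text
1.5 [514.66664075 211.67826021 331.18172727] [ 6.10797188e-01  7.91786992e-01 -1.90470383e-04 -3.44240551e-04] [ 1.89250951e-01  3.31287987e-01  1.47500763e+00  2.70519427e-04
  1.33603859e+00 -6.74742352e-02]
[257.3 197. ] [257.1 191.6]
```

View pics/w1.png

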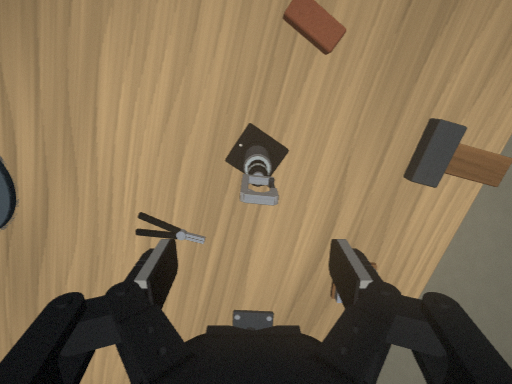

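The wrist view shows the hook level in the image at about (241–278, 178–205), so the fingers' line already matches its plane. I'll zoom in to find the gate side.

Run:
```python
from h import *
im=cv2.imread("pics/w1.png")[165:225,220:300]
r=cv2.convertScaleAbs(cv2.resize(im,(800,600),interpolation=cv2.INTER_CUBIC),alpha=1.6,beta=10)
for i in range(0,80,10): cv2.putText(r,str(220+i),(i*10,10),0,.4,(0,0,255));cv2.putText(r,str(165+i),(0,i*10+4),0,.4,(0,0,255))
cv2.imwrite("pics/w1z.png",r)
```

```text
(no output)
```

View pics/w1z.png

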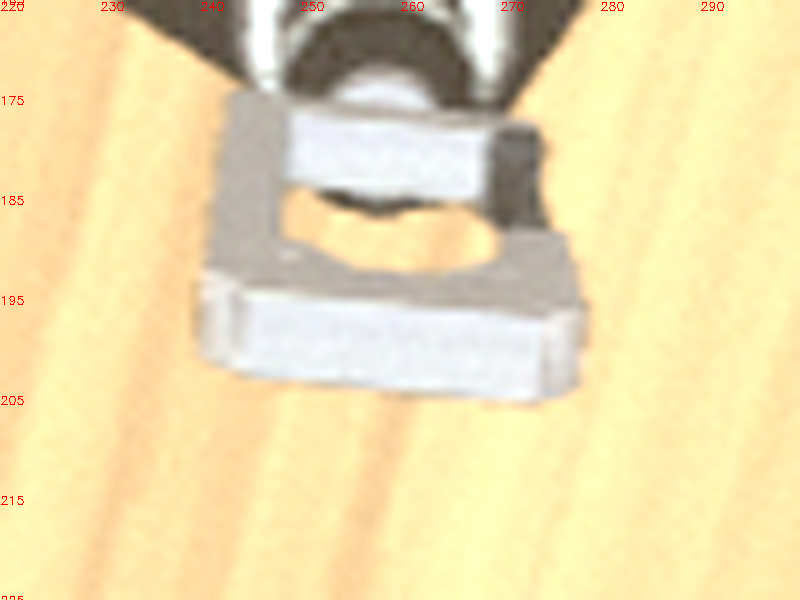

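The dark gate is on the right, which is tool +y and world +x, so no flip is needed. The hook's yaw is about 4° off the tool's. The top-face centre is at (258.8,199.5).

Run:
```python
from h import *
s=np.load("s1.npy",allow_pickle=True).item();Q=PW(s)
R=Ro.from_quat(s["tcp_rot"]).as_matrix()
for z in(215,223):
    X=onz(Q,(258.8,199.5),z);print(X,"tool shift",R.T@(X-s["eef_pos"]))
    a,b=onz(Q,(244,203),z),onz(Q,(274,205),z);print(np.arctan2(*(b-a)[[1,0]]))
print(tri(Q,(258.8,199.5),P("scene"),(337,153)),tri(Q,(258.8,199.5),P("side"),(206,127.5)))
```

```text
[526.1 194.8 215. ] tool shift [-19.26407132   6.85812437 116.17079155]
0.18495839021797233
[525.2 197.8 223. ] tool shift [-16.13137568   6.74338959 108.17185075]
0.18394345653717484
(array([526.7, 198.7, 219.5]), array([2.36, 0.32])) (array([523.3, 196.5, 218.8]), array([2.32, 0.26]))
```

servo_tool:
  commands:
    - [-0.6,0.3,2.5,2]
    - [-1.2,0.6,5,4]
    - [-1.7,0.7,7,4.2]
    - [-1.7,0.7,7,4.2]
    - [-1.7,0.7,7,4.2]

```text
time: 1.97
eef_pos: [525.8, 196.6, 260.7]
tcp_rot: [0.64, 0.769, -0.001, -0.001]
ft_force: [0.8, -1.8, 1.9]
opening: 1.0
grip_force: 0.0
```

Run:
```python
from h import *
for i in range(3): viewer.read_camera("side")
s=monitor.state();im=viewer.read_camera("wrist");np.save("s2.npy",s,allow_pickle=True)
print(s["time"],s["eef_pos"],s["tcp_rot"],s["ft_force"])
im=im[:,:,::-1].copy();cv2.imwrite("pics/w2.png",im)
x0,y0=200,170
r=cv2.convertScaleAbs(cv2.resize(im[y0:y0+90,x0:x0+120],(800,600),interpolation=cv2.INTER_CUBIC),alpha=1.6,beta=10)
for i in range(0,120,10): cv2.putText(r,str(x0+i),(int(i*6.667),10),0,.4,(0,0,255));cv2.putText(r,str(y0+i),(0,int(i*6.667)+4),0,.4,(0,0,255))
cv2.imwrite("pics/w2z.png",r)
```

```text
2.1167 [527.54105156 196.7129466  263.01124662] [0.63975186 0.76857981 0.00128208 0.0009983 ] [ 0.33347428 -0.35628158 -0.04066864]
```

View pics/w2z.png

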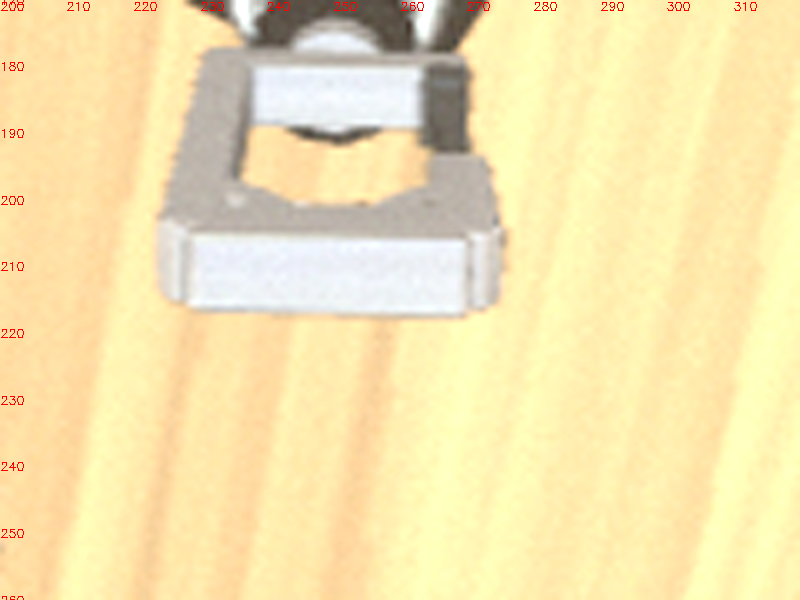

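In the closer view the hook is level. Its top face spans (228–270, 205–217), centre (249,211).

Run:
```python
from h import *
s1=np.load("s1.npy",allow_pickle=True).item();Q1=PW(s1)
s=np.load("s2.npy",allow_pickle=True).item();Q=PW(s)
R=Ro.from_quat(s["tcp_rot"]).as_matrix();print(R)
X,e=tri(Q1,(258.8,199.5),Q,(249.,211));print(X,e)
for z in (219,223):
    X=onz(Q,(249,211),z);print(X,"tool",R.T@(X-s["eef_pos"]))
    print(np.linalg.norm(onz(Q,(228,211),z)-onz(Q,(270,211),z)),np.linalg.norm(onz(Q,(249,205),z)-onz(Q,(249,217),z)))
```

```text
[[-1.81433135e-01  9.83398158e-01  3.17496545e-03]
 [ 9.83403278e-01  1.81431840e-01  6.93436705e-04]
 [ 1.05884553e-04  3.24808383e-03 -9.99994719e-01]]
[525.5 196.8 220.2] [0.01 0.02]
[525.5 196.3 219. ] tool [-4.04387669e-02 -2.22504022e+00  4.40042476e+01]
32.02951763608057 10.044899203078113
[525.3 198.  223. ] tool [ 1.66805697 -2.10029339 40.00481256]
31.421330334662827 9.749358953285112
```

servo_tool:
  commands:
    - [0.1,-0.2,1.5,0]
    - [0.1,-0.2,3.5,0]
    - [0.1,-0.2,5.5,0]
    - [0.1,-0.2,6.6,0]
    - [0.1,-0.2,7,0]
    - [0.1,-0.2,7,0]
    - [0.1,-0.2,7,0]
    - [0.1,-0.2,7,0]

```text
time: 2.83
eef_pos: [525.7, 196.7, 192.7]
tcp_rot: [0.64, 0.768, 0.001, 0.001]
ft_force: [-0.1, 0.1, -0.1]
opening: 1.004
grip_force: 0.0
```

servo_tool:
  commands:
    - [0,0,0,0]
    - [0,0,0,0]
    - [0,0,0,0]
    - [0,0,0,0]
    - [0,0,0,0]
    - [0,0,0,0]
    - [0,0,0,0]
    - [0,0,0,0]
    - [0,0,0,0]
  gripper: 3
  squeeze: 60

```text
time: 3.58
eef_pos: [525.1, 196.5, 192.0]
tcp_rot: [0.64, 0.768, 0.0, 0.0]
ft_force: [-0.4, -1.2, 5.7]
opening: 0.456
grip_force: 61.2
```

servo_tool:
  commands:
    - [0,0,-0.5,0]
    - [0,0,-1.5,0]
    - [0,0,-3,0]
    - [0,0,-4.5,0]
    - [0,0,-6,0]
    - [0,0,-7.5,0]
    - [0,0,-9,0]
    - [0,0,-10,0]
    - [0,0,-10.5,0]
    - [0,0,-10.5,0]
    - [0,0,-10.5,0]

```text
time: 4.5
eef_pos: [524.3, 196.4, 295.9]
tcp_rot: [0.64, 0.768, -0.0, -0.0]
ft_force: [0.1, 0.1, -2.8]
opening: 0.455
grip_force: 60.9
```

Run:
```python
from h import *
s=monitor.state();print(s)
S,D=P("scene"),P("side")
# refine loop: fit U model (x,y,yaw,z) to picked pts
from scipy.optimize import least_squares
pts=[((0,-34),(158.5,144.5),(252.5,218.5)),((0,34),(185,142),(241.5,204.5))]
a=cv2.imread("pics/scene0.png");b=cv2.imread("pics/side0.png")
# bar mid rows from pictures: bright profile perpendicular to the bar
# plate corners in scene/side for x,y,yaw
f=lambda p:None
for z in(240,247,255,263,270):
    print(z,onz(S,(171.5,142.5),z),onz(D,(246.5,211.5),z))
```

```text
{'time': 4.5, 'qpos': array([ 1.58796758e-01,  3.68910004e-01,  1.51743099e+00, -1.36605095e-05,
        1.25614518e+00, -2.24562338e-02]), 'qd': array([ 1.53154627e-03,  1.31919651e-02,  1.64587161e-02, -5.20788934e-05,
        1.08096518e-04, -1.55545378e-03]), 'joint_efforts': array([ 1.95992051e-02, -3.96893156e+01, -2.00514615e+01,  3.39061276e-03,
       -1.73412653e-02, -1.54619596e-05]), 'eef_pos': array([524.26306501, 196.3686367 , 295.91549956]), 'tcp_rot': array([ 6.40208361e-01,  7.68201181e-01, -3.40959024e-04, -2.88759105e-04]), 'ft_force': array([ 0.08970474,  0.10924111, -2.78601192]), 'torque': array([ 0.0345377 , -0.01320631,  0.0442293 ]), 'grip_force': 60.85210919380188, 'opening': 0.45511654102106175}
240 [ 513.4 -211.4  240. ] [ 528.9 -197.   240. ]
247 [ 520.2 -209.6  247. ] [ 527.2 -202.3  247. ]
255 [ 528.  -207.4  255. ] [ 525.2 -208.2  255. ]
263 [ 535.9 -205.3  263. ] [ 523.2 -214.2  263. ]
270 [ 542.7 -203.4  270. ] [ 521.4 -219.4  270. ]
```

The two views agree on the bar's middle at about (526,-208,254). I'll carry the handpiece to a stand-off in front of it, moving smoothly.

servo_tool:
  commands:
    - [-0.5,-0.2,0,0]
    - [-1.5,-0.5,0,0]
    - [-3,-1,0,0]
    - [-5,-1.7,0,0]
    - [-7,-2.4,0,0]
    - [-9,-3.1,0,0]
    - [-11,-3.8,0,0]
    - [-13,-4.4,0,0]
    - [-15,-5.1,0,0]
    - [-17,-5.8,0,0]
    - [-19,-6.5,0,0]
    - [-21,-7.2,0,0]

```text
time: 5.5
eef_pos: [490.5, -24.8, 295.6]
tcp_rot: [0.64, 0.768, -0.001, -0.001]
ft_force: [0.5, -0.4, -1.7]
opening: 0.455
grip_force: 60.8
```

servo_tool:
  commands:
    - [-2,-0.7,0,0]
    - [-4,-1.4,0,0]
    - [-6,-2.1,0,0]
    - [-8,-2.8,0,0]
    - [-10,-3.4,0,0]
    - [-12,-4.1,0,0]
    - [-14,-4.8,0,0]
    - [-16,-5.5,0,0]
    - [-17.3,-6,0,0]
    - [-18.2,-6.3,0,0]
    - [-18.7,-6.4,0,0]
    - [-18.8,-6.4,0,0]

```text
time: 6.5
eef_pos: [462.2, -220.4, 295.9]
tcp_rot: [0.641, 0.768, -0.0, -0.0]
ft_force: [-0.5, 0.5, -2.1]
opening: 0.451
grip_force: 60.8
```

Run:
```python
from h import *
for i in range(3): viewer.read_camera("side")
a=viewer.read_camera("scene")[:,:,::-1];b=viewer.read_camera("side")[:,:,::-1];s=monitor.state();w=viewer.read_camera("wrist")[:,:,::-1]
np.save("s3.npy",s,allow_pickle=True);cv2.imwrite("pics/w3.png",w)
print(s["time"],s["eef_pos"],s["tcp_rot"],s["ft_force"],s["qpos"])
def c(im,x,y,w=80,h=60):
    r=cv2.convertScaleAbs(cv2.resize(im[y:y+h,x:x+w],(400,300),interpolation=cv2.INTER_CUBIC),alpha=1.5,beta=10);k=400/w
    for i in range(0,w,w//8): cv2.putText(r,str(x+i),(int(i*k),8),0,.3,(0,0,255))
    for i in range(0,h,w//8): cv2.putText(r,str(y+i),(0,int(i*k)+4),0,.3,(0,0,255))
    return r
cv2.imwrite("pics/z3.png",np.vstack([np.hstack([c(a,130,90,120,90),c(b,180,160,120,90)]),np.hstack([c(w,200,160,160,120),c(w,0,0,512,384)])]))
```

```text
6.75 [ 462.5993092  -218.66584031  296.24598399] [ 6.39801320e-01  7.68540300e-01  8.02848189e-05 -2.67656137e-04] [ 0.42207182  0.06256622 -2.7860411 ] [-6.60340100e-01  2.97317179e-01  1.62945463e+00  1.90530605e-04
  1.21535041e+00 -8.42723273e-01]
```

View pics/z3.png

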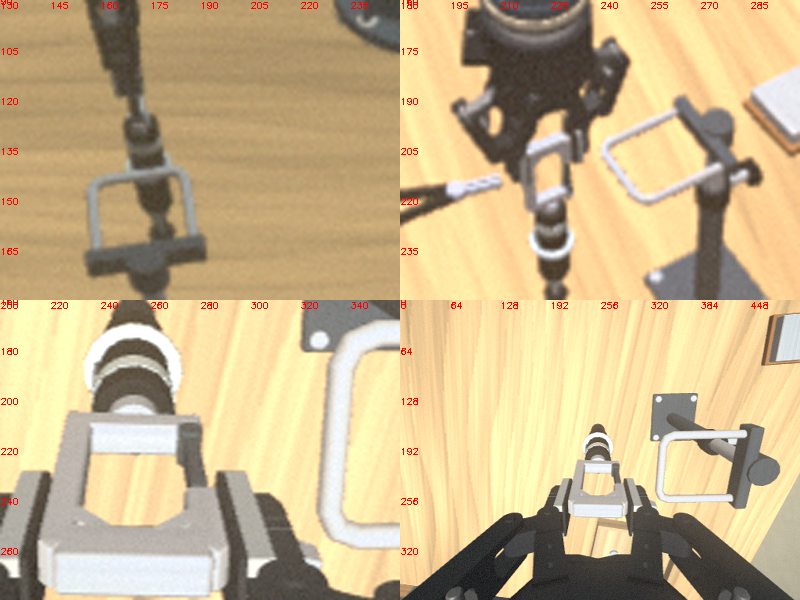

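The wrist view shows the hook hanging straight in the grip, gate on the right. The loop's front bar is at about x=333, rows 185–245, and its arms are at rows ~172 and ~257. I'll extract the rod centrelines and fit the loop pose.

Run:
```python
from h import *
from scipy.optimize import least_squares
s=np.load("s3.npy",allow_pickle=True).item();W,S,D=PW(s),P("scene"),P("side")
w=cv2.imread("pics/w3.png").astype(int)
hsv=cv2.cvtColor(w.astype(np.uint8),cv2.COLOR_BGR2HSV)
m=(hsv[:,:,1]<45)&(hsv[:,:,2]>90)
bar=[];arms=[]
for r in range(190,245,6):
    c=np.where(m[r,318:350])[0]+318;print(r,c.min(),c.max(),len(c));bar.append(((c.min()+c.max())/2,r))
for q in range(350,420,14):
    for lo,hi,sg in((160,190,1),(240,275,-1)):
        c=np.where(m[lo:hi,q])[0]+lo
        if len(c): print("col",q,c.min(),c.max(),len(c));arms.append((q,(c.min()+c.max())/2,sg))
def pr(Q,X):
    q=Q@np.r_[X,1];return q[:2]/q[2]
def w2(p,u,v):x,y,z,t=p;return np.array([x+np.cos(t)*u-np.sin(t)*v,y+np.sin(t)*u+np.cos(t)*v,z])
def lined(Q,A,B,pt):
    a,b=pr(Q,A),pr(Q,B);d=(b-a)/np.linalg.norm(b-a);e=np.array(pt)-a;return d[0]*e[1]-d[1]*e[0]
def res(p,fixed=True):
    r=[lined(W,w2(p,0,-24),w2(p,0,24),q) for q in bar]
    r+=[lined(W,w2(p,10,34*k),w2(p,70,34*k),(a,b)) for a,b,k in arms]
    return np.array(r)
def sol(f):
    o=least_squares(f,[526,-208,254,.18],x_scale=[10,10,10,.1],loss="soft_l1");print(o.x.round(3),o.cost.round(2),np.linalg.norm(o.fun)/np.sqrt(len(o.fun)));return o.x
p=sol(res)
sc=[(0,-24,),(0,24)]
extra=lambda p:np.array([lined(S,w2(p,0,-24),w2(p,0,24),q) for q in((163,143.5),(171.5,142.3),(180,141.2))]+[lined(D,w2(p,0,-24),w2(p,0,24),q) for q in((243.5,207.5),(246.5,211.5),(250,216))])
sol(lambda p:np.r_[res(p),2*extra(p)])
T=Ro.from_quat(s["tcp_rot"]).as_matrix();print("tool y yaw",np.arctan2(T[1,1],T[0,1]))
# hook check: top face centre & width
for z in(309+15,):print(onz(W,(253,269),z))
```

```text
190 331 340 10
196 331 340 10
202 330 339 10
208 330 339 10
214 330 338 9
220 329 338 10
226 329 337 9
232 328 337 10
238 328 336 9
244 327 336 10
col 350 168 179 12
col 350 250 258 9
col 364 168 178 11
col 364 250 258 9
col 378 167 177 11
col 378 249 258 10
col 392 167 177 11
col 392 249 258 10
col 406 167 188 22
col 406 249 257 9
[ 5.2520e+02 -2.1167e+02  2.5213e+02  2.0400e-01] 5.01 1.215924911123661
[ 5.25293e+02 -2.11593e+02  2.52137e+02  2.02000e-01] 6.93 1.1462469742468018
tool y yaw 0.18231687492082024
[ 463.5 -218.7  324. ]
```

Bar fit: (525.3,-211.6,252), yaw 0.20. I'll drop to engagement height with the seat about 24 mm above the bar, correct the yaw, and close in slowly.

servo_tool:
  commands:
    - [0,0,0.7,-0.5]
    - [0,0.3,1.7,-1]
    - [0,0.8,2.6,-1.2]
    - [0,1.4,3.2,-1.2]
    - [0,2,3.4,-1.2]
    - [0,2.6,3.4,-1.2]
    - [0,3.1,3.4,-1.2]
    - [0,3.3,3.4,-1.2]
    - [0,3.3,3.4,-1.2]
    - [0,3.3,3.4,-1.2]
    - [0,3.3,3.4,-1.2]

```text
time: 7.72
eef_pos: [495.0, -213.6, 262.6]
tcp_rot: [0.632, 0.775, -0.0, 0.0]
ft_force: [0.2, 0.2, -2.7]
opening: 0.451
grip_force: 60.8
```

Run:
```python
from h import *
a=viewer.read_camera("scene")[:,:,::-1];b=viewer.read_camera("side")[:,:,::-1];s=monitor.state();w=viewer.read_camera("wrist")[:,:,::-1]
np.save("s4.npy",s,allow_pickle=True);cv2.imwrite("pics/w4.png",w)
print(s["time"],s["eef_pos"],s["tcp_rot"],s["ft_force"])
d=s["eef_pos"][:2]-[525.3,-211.6];c,n=np.cos(.202),np.sin(.202);print("rel",c*d[0]+n*d[1],-n*d[0]+c*d[1])
def c(im,x,y,w=80,h=60):
    r=cv2.convertScaleAbs(cv2.resize(im[y:y+h,x:x+w],(400,300),interpolation=cv2.INTER_CUBIC),alpha=1.5,beta=10);k=400/w
    for i in range(0,w,w//8): cv2.putText(r,str(x+i),(int(i*k),8),0,.3,(0,0,255))
    for i in range(0,h,w//8): cv2.putText(r,str(y+i),(0,int(i*k)+4),0,.3,(0,0,255))
    return r
cv2.imwrite("pics/z4.png",np.vstack([np.hstack([c(a,130,110,80,60),c(b,200,180)]),np.hstack([c(w,200,160,160,120),c(w,240,180,80,60)])]))
```

```text
7.8167 [ 494.87471221 -213.65508551  262.50879861] [ 6.32234995e-01  7.74776680e-01 -2.85481012e-05  7.90695540e-05] [-0.29452449  0.13073773 -2.7376027 ]
rel -30.218968797685754 4.090897023993412
```

View pics/z4.png

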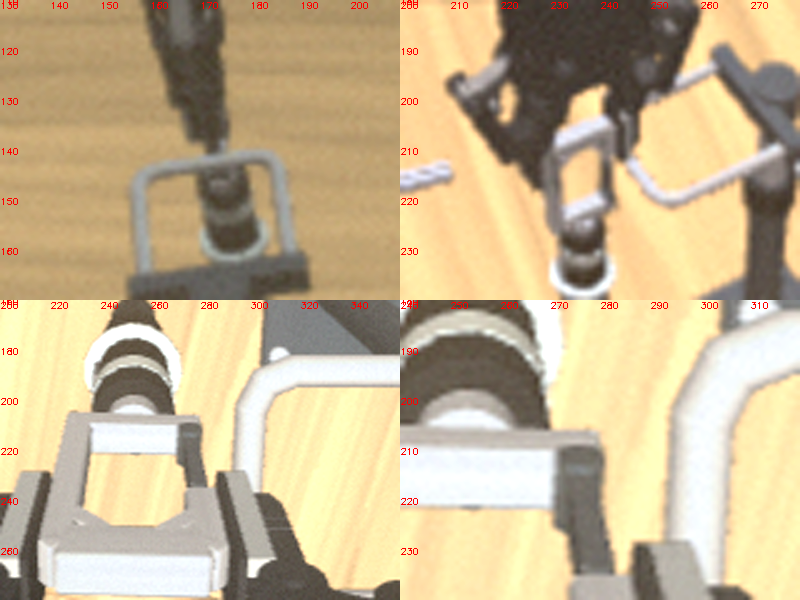

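The hook is square to the bar, with about 8 mm between gate and bar, and the fingertips pass above the rod. I'll press on gently.

servo_tool:
  commands:
    - [0,0.3,0,0]
    - [0,0.6,0,0]
    - [0,0.8,0,0]
    - [0,0.9,0,0]
    - [0,1,0,0]
    - [0,1.1,0,0]
    - [0,1.2,0,0]
    - [0,1.2,0,0]
    - [0,1.2,0,0]

```text
time: 8.62
eef_pos: [506.5, -211.3, 262.2]
tcp_rot: [0.632, 0.775, -0.0, -0.0]
ft_force: [-3.6, -1.8, -0.3]
opening: 0.456
grip_force: 60.9
```

servo_tool:
  commands:
    - [0,0.15,0,0]
    - [0,0.3,0,0]
    - [0,0.45,0,0]
    - [0,0.6,0,0]
    - [0,0.7,0,0]
    - [0,0.8,0,0]
    - [0,0.8,0,0]
    - [0,0.8,0,0]

```text
time: 9.28
eef_pos: [513.9, -209.1, 261.6]
tcp_rot: [0.632, 0.775, -0.0, -0.001]
ft_force: [-5.0, -1.8, -3.0]
opening: 0.454
grip_force: 60.8
```

servo_tool:
  commands:
    - [0,0.15,0,0]
    - [0,0.3,0,0]
    - [0,0.45,0,0]
    - [0,0.6,0,0]
    - [0,0.7,0,0]
    - [0,0.7,0,0]
    - [0,0.7,0,0]

```text
time: 9.87
eef_pos: [520.4, -207.4, 261.2]
tcp_rot: [0.632, 0.775, -0.0, -0.002]
ft_force: [-6.0, -0.3, -3.5]
opening: 0.456
grip_force: 60.8
```

The bar is inside the nose line at about 6 N. I'll lower now so the bar slides up past the gate's tip.

servo_tool:
  commands:
    - [0,0,0.2,0]
    - [0,0,0.4,0]
    - [0,0,0.6,0]
    - [0,0,0.8,0]
    - [0,0,1,0]
    - [0,0,1.2,0]
    - [0,0,1.4,0]
    - [0,0,1.6,0]
    - [0,0,1.7,0]
    - [0,0,1.7,0]
    - [0,0,1.7,0]

```text
time: 10.78
eef_pos: [521.8, -208.2, 245.4]
tcp_rot: [0.632, 0.775, 0.0, 0.0]
ft_force: [-1.1, -0.8, -2.1]
opening: 0.45
grip_force: 61.3
```

servo_tool:
  commands:
    - [0,0.1,0.15,0]
    - [0,0.2,0.3,0]
    - [0,0.2,0.4,0]
    - [0,0.2,0.4,0]
    - [0,0.2,0.4,0]

```text
time: 11.2
eef_pos: [523.4, -207.7, 241.2]
tcp_rot: [0.632, 0.775, -0.0, -0.0]
ft_force: [-0.1, -0.7, -2.1]
opening: 0.453
grip_force: 61.3
```

Run:
```python
from h import *
a=viewer.read_camera("scene")[:,:,::-1];b=viewer.read_camera("side")[:,:,::-1];s=monitor.state();w=viewer.read_camera("wrist")[:,:,::-1]
print(s["time"],s["eef_pos"],s["tcp_rot"],s["ft_force"])
def c(im,x,y,w=80,h=60):
    r=cv2.convertScaleAbs(cv2.resize(im[y:y+h,x:x+w],(400,300),interpolation=cv2.INTER_CUBIC),alpha=1.5,beta=10);k=400/w
    for i in range(0,w,w//8): cv2.putText(r,str(x+i),(int(i*k),8),0,.3,(0,0,255))
    for i in range(0,h,w//8): cv2.putText(r,str(y+i),(0,int(i*k)+4),0,.3,(0,0,255))
    return r
cv2.imwrite("pics/z5.png",np.vstack([np.hstack([c(a,130,110,80,60),c(b,200,180)]),np.hstack([c(w,200,160,160,120),c(w,230,190,80,60)])]))
```

```text
11.3 [ 523.51044932 -207.79120983  241.30704563] [ 6.32144637e-01  7.74850410e-01 -5.09179882e-06  3.76198854e-07] [ 0.23628134 -0.05865477 -1.67243449]
```

View pics/z5.png

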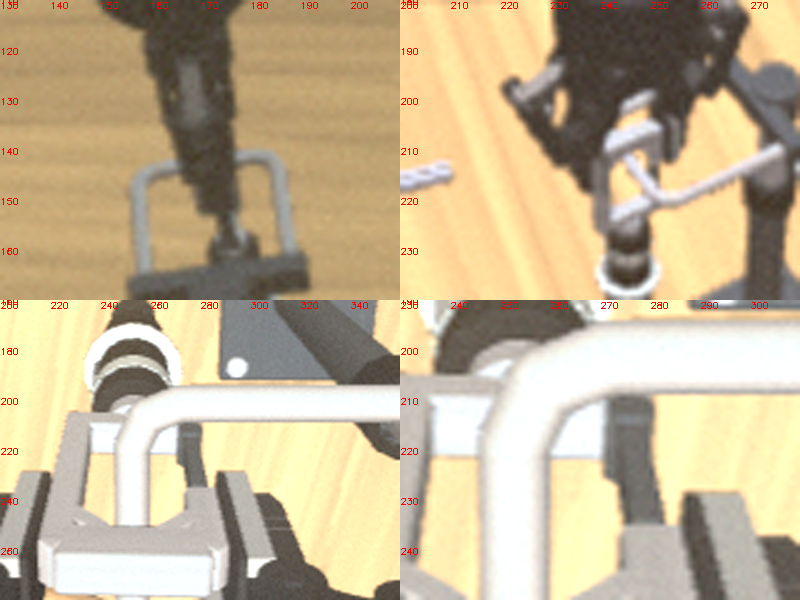

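The bar is inside the hook and the dark gate runs straight up to the nose, so it is shut. For the proof I'll raise about 21 mm, then draw back gently.

servo_tool:
  commands:
    - [0,0,-0.3,0]
    - [0,0,-0.7,0]
    - [0,0,-1.1,0]
    - [0,0,-1.5,0]
    - [0,0,-1.9,0]
    - [0,0,-2.1,0]
    - [0,-0.1,-2.1,0]
    - [0,-0.3,-2.1,0]
    - [0,-0.5,-2.1,0]
    - [0,-0.6,-2.1,0]
    - [0,-0.7,-2.1,0]
    - [0,-0.7,-2.1,0]

```text
time: 12.35
eef_pos: [516.3, -209.2, 262.1]
tcp_rot: [0.632, 0.775, -0.0, -0.0]
ft_force: [-0.4, 0.1, -2.7]
opening: 0.454
grip_force: 61.3
```

servo_tool:
  commands:
    - [0,-0.05,0,0]
    - [0,-0.1,0,0]
    - [0,-0.15,0,0]
    - [0,-0.2,0,0]
    - [0,-0.2,0,0]
    - [0,-0.2,0,0]

```text
time: 12.85
eef_pos: [514.7, -209.6, 262.3]
tcp_rot: [0.632, 0.775, -0.0, 0.0]
ft_force: [1.1, -0.2, -1.5]
opening: 0.454
grip_force: 61.3
```

servo_tool:
  commands:
    - [0,-0.05,0,0]
    - [0,-0.1,0,0]
    - [0,-0.1,0,0]
    - [0,-0.1,0,0]

```text
time: 13.18
eef_pos: [513.7, -209.8, 262.3]
tcp_rot: [0.632, 0.775, 0.0, -0.0]
ft_force: [0.1, -0.0, -1.5]
opening: 0.452
grip_force: 61.3
```

servo_tool:
  commands:
    - [0,-0.05,0,0]
    - [0,-0.1,0,0]
    - [0,-0.15,0,0]
    - [0,-0.15,0,0]
    - [0,-0.15,0,0]

```text
time: 13.6
eef_pos: [513.2, -210.0, 262.4]
tcp_rot: [0.632, 0.775, 0.001, 0.001]
ft_force: [5.5, 1.4, -5.5]
opening: 0.452
grip_force: 61.2
```

servo_tool:
  commands:
    - [0,0,0,0]
    - [0,0,0,0]
    - [0,0,0,0]
    - [0,0,0,0]

```text
time: 13.93
eef_pos: [513.1, -210.0, 262.4]
tcp_rot: [0.632, 0.775, 0.001, 0.001]
ft_force: [4.4, 1.5, -4.5]
opening: 0.457
grip_force: 61.2
```

The closed gate holds against a steady ~4.6 N. Next: forward to centre, then lower until the bar takes the weight.

servo_tool:
  commands:
    - [0,0.3,0,0]
    - [0,0.6,0,0]
    - [0,0.9,0,0]
    - [0,1.15,0,0]
    - [0,1.15,0.4,0]
    - [0,1.15,0.8,0]
    - [0,1.15,1.2,0]
    - [0,1.15,1.6,0]
    - [0,1.15,1.9,0]
    - [0,1.15,2.1,0]
    - [0,1.15,2.1,0]
    - [0,1.15,2.1,0]

```text
time: 14.93
eef_pos: [523.4, -207.8, 241.2]
tcp_rot: [0.632, 0.775, -0.0, -0.0]
ft_force: [0.6, 0.9, -2.9]
opening: 0.454
grip_force: 61.4
```

servo_tool:
  commands:
    - [0,0,0.05,0]
    - [0,0,0.1,0]
    - [0,0,0.15,0]
    - [0,0,0.2,0]
    - [0,0,0.2,0]
    - [0,0,0.2,0]

```text
time: 15.43
eef_pos: [523.5, -207.8, 239.3]
tcp_rot: [0.632, 0.775, -0.0, 0.0]
ft_force: [0.0, 0.5, -2.3]
opening: 0.452
grip_force: 61.4
```

servo_tool:
  commands:
    - [0,0,0.05,0]
    - [0,0,0.1,0]
    - [0,0,0.15,0]
    - [0,0,0.15,0]
    - [0,0,0.15,0]

```text
time: 15.85
eef_pos: [523.5, -207.8, 237.8]
tcp_rot: [0.632, 0.775, -0.0, -0.0]
ft_force: [0.6, 1.0, -2.4]
opening: 0.453
grip_force: 61.4
```

servo_tool:
  commands:
    - [0,0,0.05,0]
    - [0,0,0.1,0]
    - [0,0,0.1,0]
    - [0,0,0.1,0]

```text
time: 16.18
eef_pos: [523.6, -207.9, 237.5]
tcp_rot: [0.632, 0.775, -0.0, 0.0]
ft_force: [-1.7, 0.1, 3.3]
opening: 0.45
grip_force: 61.9
```

The bar carries the weight. I'll ease off a hair and open gently.

servo_tool:
  commands:
    - [0,0,-0.05,0]
    - [0,0,-0.05,0]
    - [0,0,-0.05,0]
    - [0,0,-0.05,0]
  squeeze: 20

```text
time: 16.52
eef_pos: [523.6, -207.9, 237.5]
tcp_rot: [0.632, 0.775, -0.0, 0.0]
ft_force: [-0.7, 0.8, 3.0]
opening: 0.456
grip_force: 61.8
```

servo_tool:
  commands:
    - [0,0,0,0]
    - [0,0,0,0]
    - [0,0,0,0]
    - [0,0,0,0]
    - [0,0,0,0]
    - [0,0,0,0]
    - [0,0,0,0]
    - [0,0,0,0]
  gripper: 6

```text
time: 17.18
eef_pos: [523.5, -207.8, 237.3]
tcp_rot: [0.632, 0.775, -0.0, -0.0]
ft_force: [0.5, -1.1, -0.1]
opening: 0.703
grip_force: 0.0
```

Run:
```python
from h import *
for i in range(10): viewer.read_camera("side")
b=viewer.read_camera("side")[:,:,::-1];s=monitor.state();w=viewer.read_camera("wrist")[:,:,::-1]
for i in range(10): viewer.read_camera("side")
w2=viewer.read_camera("wrist")[:,:,::-1]
print(s["time"],s["eef_pos"],s["ft_force"],np.abs(w2.astype(int)-w).mean())
def c(im,x,y,w=80,h=60):
    return cv2.convertScaleAbs(cv2.resize(im[y:y+h,x:x+w],(400,300),interpolation=cv2.INTER_CUBIC),alpha=1.5,beta=10)
cv2.imwrite("pics/z6.png",np.vstack([np.hstack([c(w,150,130,240,180),c(b,200,180)]),np.hstack([c(w2,200,160,160,120),c(w2,230,190,80,60)])]))
```

```text
17.7333 [ 523.49799261 -207.78966912  237.33516475] [ 0.19354422  0.37567852 -0.13432197] 2.0151265462239585
```

View pics/z6.png

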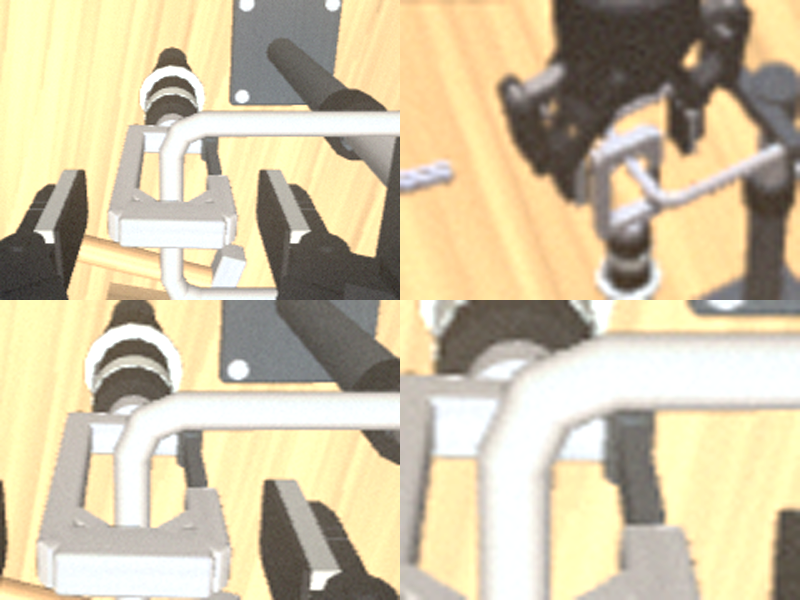

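The handpiece hangs freely from the bar with the gate shut and the fingers clear. I'll retract straight up.

servo_tool:
  commands:
    - [0,0,-0.7,0]
    - [0,0,-2,0]
    - [0,0,-3.5,0]
    - [0,0,-5,0]
    - [0,0,-6.5,0]
    - [0,0,-8.5,0]
    - [0,0,-10.5,0]
    - [0,0,-12,0]
    - [0,0,-13,0]
    - [0,0,-13,0]
    - [0,0,-13,0]
    - [0,0,-13,0]

```text
time: 19.33
eef_pos: [522.9, -207.4, 366.3]
tcp_rot: [0.632, 0.775, -0.0, -0.001]
ft_force: [-0.5, 1.1, -0.7]
opening: 0.703
grip_force: 0.0
```

servo_tool:
  commands:
    - [0,-1,0,0]
    - [0,-4,0,0]
    - [0,-7,0,0]
    - [0,-9,0,0]
    - [0,-10,0,0]
    - [0,-10,0,0]
    - [0,-10,0,0]
    - [0,-10,0,0]
    - [0,-10,0,0]
    - [0,-10,0,0]
    - [0,-10,0,0]
    - [0,-10,0,0]

```text
time: 20.33
eef_pos: [426.0, -227.7, 367.2]
tcp_rot: [0.632, 0.775, 0.0, -0.0]
ft_force: [-0.6, 0.2, -0.2]
opening: 0.702
grip_force: 0.0
```

Run:
```python
from h import *
import itertools
for i in range(40): viewer.read_camera("side")
F=[]
for i in range(16): F.append(viewer.read_camera("side")[170:280,200:290].astype(int))
print([round(np.abs(f-F[0]).mean(),2) for f in F[1:]], max(np.abs(cv2.blur((f-F[0]).astype(np.float32),(3,3))).max() for f in F[1:]))
s=monitor.state();print(s["time"],s["eef_pos"],s["ft_force"])
f=F[-1].astype(np.uint8)[:,:,::-1]
cv2.imwrite("pics/z7.png",cv2.convertScaleAbs(cv2.resize(f,(450,550),interpolation=cv2.INTER_CUBIC),alpha=1.5))
```

```text
[np.float64(1.54), np.float64(1.54), np.float64(1.53), np.float64(1.54), np.float64(1.54), np.float64(1.54), np.float64(1.55), np.float64(1.56), np.float64(1.53), np.float64(1.55), np.float64(1.53), np.float64(1.54), np.float64(1.55), np.float64(1.54), np.float64(1.52)] 4.888889
23.1333 [ 425.52169484 -227.87006044  367.30856294] [-0.47000103 -0.48075532 -0.13373186]
```

View pics/z7.png

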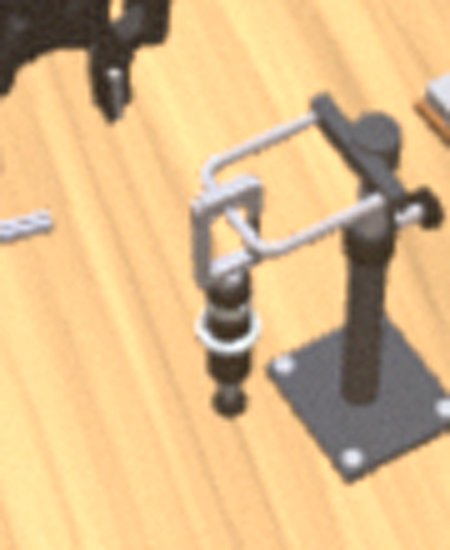

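The handpiece hangs wheel down from the loop. Frame differences show only constant noise, so it is still, and the robot is clear.

```bash
python3 -c "
from workcell import hand_in
print(hand_in())"
```

```text
the job is handed in; nothing more can be done
None
```

The handpiece is clipped to the loop and hanging still, wheel down; the shut gate held a steady pull-back of about 4.6 N, the robot is clear, and the job was handed in at about 23 s.

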